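Mix a slide jar on the touch-plate mixer

ROBOT

A 7-joint arm with a two-finger parallel gripper is mounted at the origin on a cart in front of the work surface, level with it; the furniture and walls round the work are solid. World frame = base frame: x ahead of the robot, y to its left, z up, the work surface at z = 0. Lengths are in m, angles in rad, forces in N, time in s.
With the tool pointing down it reaches from about 0.4 to 0.875 m from the base axis. Payload 19.3 kg.
Tool frame: the origin (TCP) lies at the very end of the fingers, on their centre line; the grasp point (between the pads) lies 19 mm behind it; z points along the fingers, y is the direction in which the jaws open and shut (so a half turn about z gives the same grasp; the last joint's range is limited). The gripper opens to 85 mm and grips with 20 to 120 N. Pads are 22 mm wide; open, the fingers measure 114 mm over their backs; the gripper's body (76 mm by 85 mm) begins 54 mm behind the grasp point. The pads swing forward as they close: fully open they stand 13 mm farther back than shut.
Start: joints at [-1.267, 0.521, -0.036, 1.599, 0.021, 1.021, -0.113], TCP at [0.228, 0.582, 0.198] pointing down, gripper open.
Joint ranges: [-2.91, 2.91], [-0.3, 2.13], [-1.5, 1.42], [0.17, 2.43], [-1.26, 4.41], [0.16, 1.93], [-2.52, 2.52]. Speed limits (rad/s): [1.89, 1.89, 2.39, 2.39, 3.01, 3.01, 3.01].

INTERFACE

Orientations are given as [roll, pitch, yaw] about the fixed x, y, z axes, in that order (R = Rz(yaw) Ry(pitch) Rx(roll)).
In Python, from workcell import bot, vision, job_done gives the robot as it stands.
- The arm moves only by the tool arm_command, never from a script. Its arguments are lists of equal length, an entry for each row: "gripper": the finger opening in cm, from 0 to 8.54; "slide": the shift along the tool's x, y, z in cm, a list of three; "turn": the turn, a rotation vector about the tool's x, y, z in degrees, a list of three. A call has 1 to 5 rows; each row is the pose to reach, as a shift and turn from the pose commanded when the call began, along the tool's axes at that moment; what a row does not reach only later rows make up. A row lasts 1/8 s, in which the tool goes at most 62.5 mm and 10.7 degrees, less where a joint would pass 70% of its speed; a pose out of reach is approached as far as the arm can. A call with a gripper value outside its range is refused whole. The fingers move at their own pace and stop on an object; "force" is the grip in N (left out, the last holds). Time passes only in rows, so rows that repeat a pose let the fingers close. It gives the time, the measured TCP pose, the force and the opening at its end, in the units of the state.
- bot.observe(): the state, without advancing time (a new reading comes with each control period).
- vision.grab_frame(name): name is "scene" or "top"; returns the picture (480x640x3 uint8, blue, green, red); there is no depth.
- vision.camera_model(name): a dict with "mtx" (3x3 intrinsics, pixels), "T" (4x4, takes a point from camera to world coordinates). Camera axes: x right, y down, z forward; pixel columns grow to the right and rows downward; lengths in m; the calibration is good to about 2 mm. A picture is of the moment at which its call begins. camera_model takes no time and is no camera call.
- job_done(): hands the job in, once; it reports no verdict.
The state is a dict: "clock": time; "qpos": joint angles; "qd": joint speeds; "joint_efforts": joint torques, N m; "position": TCP position; "tool_rot": TCP orientation; "force": force on the tool from outside, world axes, zero at the start; "moment": the same for the moment, N m; "grip_width": finger opening in m.
Only numpy, scipy, OpenCV 4.12 (cv2) and the standard library are available. Lean on these libraries where they do the work, as an engineer would, in place of code of your own. Each camera call takes 0.05 s, during which the arm holds its last target. There are 200 camera calls.

TASK

Take the taller of the two lidded slide jars out of the rack, set it down to take it the other way round, and with the jar in hand, upright, gently press the mixer's sprung plate down to its stop and keep it fully down for two seconds. Then stand the jar upright in the shallow tray and let go. Do not crush its thin walls or ram it into the mixer, and leave the shorter jar where it stands in the rack.

Things in the scene. Friction and masses are not known exactly. Their poses are not given: they have to be found in the camera images.
- jar_center (a point): Centre (half-way up) of the taller slide jar: upright clear plastic box, flat white lid flush with its sides, glass slides inside; 34 mm (its x) by 56 mm (its y) by 84 mm tall (its z, up), lid included; about 0.18 kg. Underside 42 mm below this point. Stands at either end of the rack. Squeeze limit about 80 N a finger; 20 to 40 N is plenty.
- short_jar_center (a point): Centre (half-way up) of the shorter jar, same make, 34 x 56 x 60 mm tall. It stands at the other end of the rack and is to be left alone.
- rack: Grey jar rack, fixed: U-shaped trough 190 mm (its x) by 76 mm (its y), origin at centre of underside. Floor 8 mm thick; two long walls 92 mm high, 64 mm apart inside. Jars stand at x = -47.5 and +47.5 mm, axes parallel to the rack's: walls hide their ends (56 mm apart, along y); their broad faces (34 mm apart, along x) are free for fingers. They lift straight up.
- mixer: Mixer, fixed: white housing 130 mm (its x) by 120 mm (its y), top 45 mm up, black dial on -x face, origin at centre of underside. Steel guides at x = -25 and +25 mm, 135 mm high, 44 mm apart inside, 44 mm long in y. The jar goes between them, jar x along mixer x (or opposite): guides cover its broad faces, its ends (56 mm apart, along y) are free for fingers. Push at most 50 N.
- plate_top (a point): Centre of the upper face of the mixer's sprung plate (black rubber, 40 mm in the mixer's x by 64 mm in its y), 61 mm over the worktop when up; it moves with the plate. z up.
- plate (a joint): Travel of the sprung plate in m: 0 up, 0.010 fully down at its stop. It starts to move at about 4 N and reaches the stop at about 8 N downward force, jar weight included; it springs up again. The jar's weight alone does not move it.
- tray: Shallow plain grey tray, fixed: 170 mm (its x) by 130 mm (its y), rim 12 mm high and 4 mm thick, inner floor 4 mm over the worktop (tray_in). Origin: centre of its underside.
- tray_in (a point): Centre of the tray's inner floor; its axes are the tray's.

How it is judged:
By the outcome, as a careful person would: the job done as asked, in the order asked, and still so for the second after the job is handed in, with the robot touching nothing.
It also fails if it takes over 72 s, if anything falls off the work surface, if the arm or the gripper's body presses on something with over 40 N, if the wrist force passes 120 N, or if a joint passes its speed limit or range.

## Working session

There is one attempt and no reset: what is moved stays moved. The work goes in short steps, Python scripts to look and compute and a tool call to move; the robot and the scene stay as the last step left them, time stands still between calls to the robot, and variables do not carry over. Pictures are saved under pics/ and viewed, about 8 in all and at most 12, crops included, and the job is handed in when it is done.

Besides the shell and the picture viewer there is one more tool, called as name(argument=value, ...) on one line, values as JSON. arm_command: Moves the arm, as the interface text tells. Its arguments: {"type":"object","properties":{"gripper":{"type":"array","items":{"type":"number"}},"slide":{"type":"array","items":{"type":"array","items":{"type":"number"}}},"turn":{"type":"array","items":{"type":"array","items":{"type":"number"}}},"force":{"type":"number"}},"required":["gripper","slide","turn"]}

```bash
mkdir -p pics; ls; python3 - <<'E'
from workcell import bot, vision
import cv2
for n in("scene","top"):
    cv2.imwrite(f"pics/{n}0.png",vision.grab_frame(n)); m=vision.camera_model(n); print(n,m["mtx"].round(1).tolist(),m["T"].round(4).tolist())
print(bot.observe())
E
```

```text
pics
scene [[479.6, 0.0, 324.4], [0.0, 479.6, 243.9], [0.0, 0.0, 1.0]] [[0.7407, -0.3921, 0.5455, -0.0357], [-0.6716, -0.4116, 0.6161, -0.599], [-0.017, -0.8227, -0.5682, 0.6673], [0.0, 0.0, 0.0, 1.0]]
top [[462.3, 0.0, 307.4], [0.0, 462.3, 240.4], [0.0, 0.0, 1.0]] [[0.0146, -0.9921, 0.1249, 0.382], [-0.9999, -0.0144, 0.0023, 0.054], [-0.0005, -0.1249, -0.9922, 1.0979], [0.0, 0.0, 0.0, 1.0]]
{'clock': 0.1, 'qpos': array([-1.26717143,  0.52196014, -0.03634305,  1.59991715,  0.02118414,
        1.02108588, -0.11279246]), 'qd': array([-0.00141067, -0.00207035,  0.00100996, -0.00083393, -0.00097461,
        0.00071907, -0.0010393 ]), 'joint_efforts': array([ 4.48159451e-03, -9.28491712e+01,  1.98462322e+00, -3.70528936e+01,
        1.82569673e-02,  5.49794873e-03,  1.08121392e-05]), 'position': array([0.22814038, 0.58153538, 0.19799167]), 'tool_rot': array([-3.14060730e+00,  4.61955354e-05,  2.76776898e+00]), 'force': array([-0.17333358,  0.02528477,  0.59544735]), 'moment': array([ 0.01062284,  0.01979252, -0.07487588]), 'grip_width': 0.08570415184097795}
```

View pics/scene0.png

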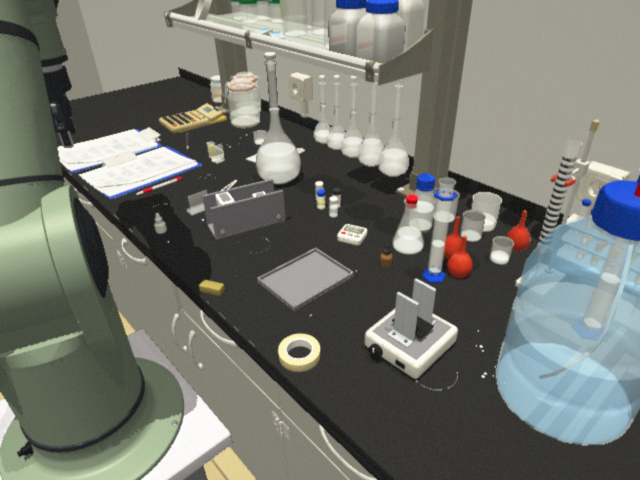

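View pics/top0.png

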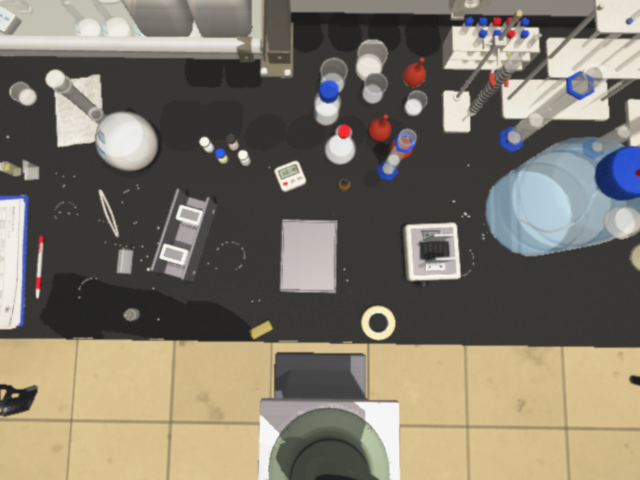

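The scene picture shows the rack at about (245,210), the tray at (305,277) and the mixer at (410,335). In the top picture they are at (183,235), (308,256) and (433,251). I'll enlarge these areas next.

```bash
python3 - <<'E'
import cv2,numpy as np
t=cv2.imread("pics/top0.png");s=cv2.imread("pics/scene0.png")
def crop(im,x,y,w,h,k): return cv2.resize(im[y:y+h,x:x+w],None,fx=k,fy=k,interpolation=cv2.INTER_CUBIC)
cv2.imwrite("pics/c1.png",np.hstack([crop(t,140,180,80,110,5),crop(s,185,175,80*1,110,5)]))
cv2.imwrite("pics/c2.png",np.hstack([crop(t,395,215,80,80,5),crop(t,270,210,80,90,5)[:400]]))
E
```

```text
(no output)
```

View pics/c1.png

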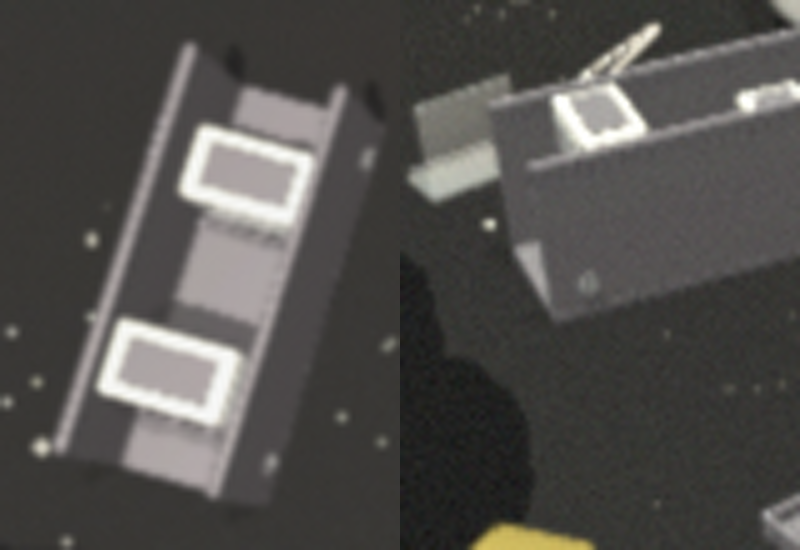

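View pics/c2.png

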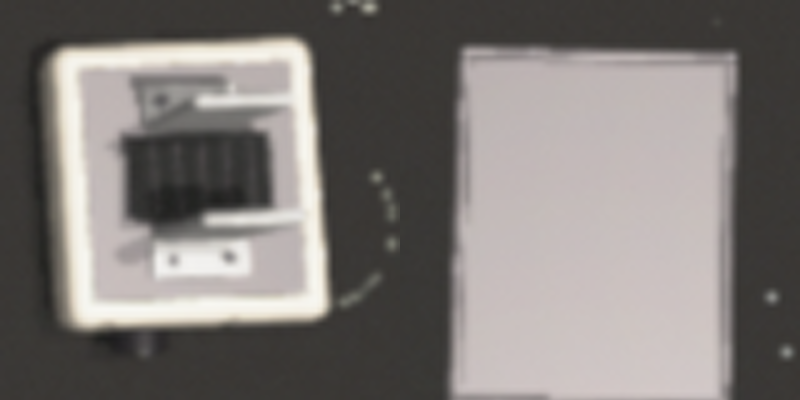

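The near rack end, left in the scene view, seems to hold the taller jar, since its lid stands near wall height. I'll fit the poses and check that with the lid sizes.

```bash
cat > h.py <<'E'
import numpy as np
from workcell import bot, vision
from scipy.optimize import least_squares
from scipy.spatial.transform import Rotation as Ro
M={n:vision.camera_model(n) for n in("scene","top")}
def proj(n,P):
    m=M[n];p=(np.atleast_2d(P)-m["T"][:3,3])@m["T"][:3,:3]; p=p@m["mtx"].T; return p[:,:2]/p[:,2:]
def fit(n,L,uv,guess):
    "L local points (m), uv pixels -> x,y,yaw"
    L=np.array(L,float);uv=np.array(uv,float)
    def W(q):
        c,s=np.cos(q[2]),np.sin(q[2]); return np.c_[q[0]+c*L[:,0]-s*L[:,1],q[1]+s*L[:,0]+c*L[:,1],L[:,2]]
    r=least_squares(lambda q:(proj(n,W(q))-uv).ravel(),guess)
    return r.x,np.sqrt(np.mean(r.fun**2)),r.fun.reshape(-1,2)
def rect(a,b,z): return [(a/2,b/2,z),(a/2,-b/2,z),(-a/2,-b/2,z),(-a/2,b/2,z)]  # TL,TR,BR,BL in top view when x up,y left
E
python3 - <<'E'
from h import *
np.set_printoptions(precision=4,suppress=True)
o1=np.array([140,180]);o2=np.array([395,215]);o3=np.array([270,210]); f=lambda p,o:np.array(p)/5+o
def show(k,r): print(k,r[0][:2],np.degrees(r[0][2]),"rms",r[1]); return r
R=show("rack",fit("top",rect(.19,.076,.092),f([(183,42),(347,87),(222,497),(55,450)],o1),[.4,.33,-.25]))
for z in(.092,.068):
    show(f"near {z}",fit("top",rect(.034,.056,z),f([(118,320),(243,352),(222,428),(98,393)],o1),[.4,.33,-.25]))
    show(f"far {z}",fit("top",rect(.034,.056,z),f([(200,125),(316,155),(297,228),(180,192)],o1),[.45,.33,-.25]))
show("mixtop",fit("top",rect(.13,.12,.045),f([(62,50),(308,40),(330,312),(82,325)],o2),[.4,-.2,0]))
show("plate",fit("top",rect(.04,.064,.061),f([(125,135),(268,130),(272,212),(128,218)],o2),[.4,-.2,0]))
G=[(.025,.022,.135),(.025,-.022,.135),(-.025,-.022,.135),(-.025,.022,.135)]
show("guides",fit("top",G,f([(195,101),(290,99),(300,216),(205,219)],o2),[.4,-.2,0]))
show("tray",fit("top",rect(.17,.13,.012)[:2]+rect(.17,.13,.012)[2:],np.array([f((462,48),o3-[80,0]),f((737,54),o3-[80,0]),(335.5,292.5),(280,291)]),[.4,.05,0]))
x,y,a=R[0]
for s in(-1,1):
  for z in(.092,.068):
    c=[x+s*.0475*np.cos(a),y+s*.0475*np.sin(a)]
    W=[np.r_[c+Ro.from_euler('z',a).as_matrix()[:2,:2]@np.array(l[:2]),z] for l in rect(.034,.056,z)]
    print(s,z,c,"top crop",((proj("top",W)-o1)*5).round().tolist(),"scene crop",((proj("scene",W)-[185,175])*5+[400,0]).round().tolist())
E
```

```text
rack [0.5203 0.3354] -14.410730487176691 rms 0.31661129189123116
near 0.092 [0.4731 0.3472] -13.709113231339709 rms 0.22880563119873823
far 0.092 [0.5614 0.3172] -14.499972362354137 rms 0.5026369030915011
near 0.068 [0.4752 0.3542] -13.688904327243385 rms 0.389713313350292
far 0.068 [0.5657 0.3235] -14.4774457155016 rms 0.3290869680568612
mixtop [ 0.4941 -0.2338] 3.3863703111937804 rms 1.217155707093398
plate [ 0.4955 -0.2308] 2.5147832841493094 rms 0.45983420898012234
guides [ 0.4941 -0.2312] 3.1404094085747762 rms 0.708503129988637
tray [0.4826 0.0526] -0.7817125611681988 rms 0.1744504771498663
-1 0.092 [np.float64(0.4742591052136739), np.float64(0.34725557942707275)] top crop [[121.0, 316.0], [243.0, 350.0], [220.0, 425.0], [97.0, 391.0]] scene crop [[611.0, 79.0], [648.0, 126.0], [581.0, 143.0], [546.0, 95.0]]
-1 0.068 [np.float64(0.4742591052136739), np.float64(0.34725557942707275)] top crop [[137.0, 323.0], [257.0, 355.0], [234.0, 429.0], [114.0, 396.0]] scene crop [[617.0, 120.0], [654.0, 168.0], [587.0, 186.0], [553.0, 136.0]]
1 0.092 [np.float64(0.5662700792611335), np.float64(0.32361280770213086)] top crop [[185.0, 111.0], [306.0, 144.0], [284.0, 217.0], [162.0, 184.0]] scene crop [[786.0, 36.0], [827.0, 80.0], [764.0, 96.0], [725.0, 51.0]]
1 0.068 [np.float64(0.5662700792611335), np.float64(0.32361280770213086)] top crop [[200.0, 122.0], [318.0, 154.0], [296.0, 226.0], [178.0, 193.0]] scene crop [[790.0, 76.0], [831.0, 122.0], [769.0, 138.0], [730.0, 92.0]]
```

The near jar fits wall-top height (z = 0.092) and the far one fits 0.068, in both cameras. So the taller jar is the near one, at (0.474, 0.347) with yaw about -14.2°. The tray is at (0.483, 0.053) and the mixer at about (0.495, -0.231), yaw 3°.

```bash
cat >> h.py <<'E'
def go(x,y,z,yaw):
    s=bot.observe(); R=Ro.from_euler('xyz',s["tool_rot"]); d=R.inv().apply(np.array([x,y,z])-s["position"])*100
    T=Ro.from_euler('xyz',[np.pi,0,np.radians(yaw)]); t=(R.inv()*T).as_rotvec(degrees=True)
    print("slide",d.round(2),"turn",t.round(2),"| pos",s["position"].round(4),"rot",np.degrees(s["tool_rot"]).round(2),"F",s["force"].round(1),"w",round(s["grip_width"],4),"t",s["clock"])
E
python3 - <<'E'
from h import *
go(.474,.347,.19,75.8)
import cv2
s=cv2.imread("pics/scene0.png")
cv2.imwrite("pics/c3.png",cv2.resize(s[270:380,360:465],None,fx=5,fy=5,interpolation=cv2.INTER_CUBIC))
E
```

```text
slide [-31.45 -12.85   0.81] turn [-4.000e-02  4.000e-02  8.278e+01] | pos [0.2281 0.5815 0.198 ] rot [-179.94    0.    158.58] F [-0.2  0.   0.6] w 0.0857 t 0.1
```

View pics/c3.png

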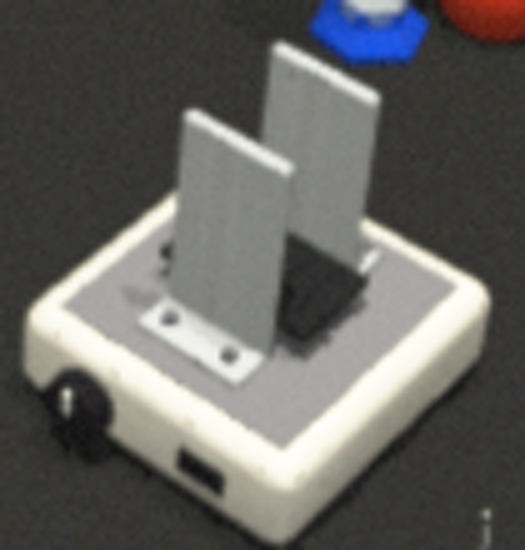

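The scene crop shows the guides' top strips clearly: the near guide from (189,112) to (292,169), the far one from (278,45) to (379,99). I'll start moving.

arm_command(gripper=[8.5, 8.5, 8.5, 8.5, 8.5], slide=[[-4, -1.6, 0.1], [-8, -3.2, 0.2], [-12, -4.8, 0.3], [-16, -6.4, 0.4], [-20, -8, 0.5]], turn=[[0, 0, 10], [0, 0, 20], [0, 0, 30], [0, 0, 40], [0, 0, 50]], force=30)

```text
clock: 0.72
position: [0.386, 0.4332, 0.1933]
tool_rot: [-3.141, 0.0, 1.889]
force: [0.3, 0.2, 0.0]
grip_width: 0.0847
```

```bash
python3 - <<'E'
from h import *
np.set_printoptions(precision=4,suppress=True)
go(.474,.347,.17,75.8)
G=np.array([(.025,.022,.135),(.025,-.022,.135),(-.025,-.022,.135),(-.025,.022,.135)])
u2=np.array([(278,45),(379,99),(292,169),(189,112)])/5+[360,270]
u1=np.array([(195,101),(290,99),(300,216),(205,219)])/5+[395,215]
for n,u in(("scene",u2),("top",u1)):
    r=fit(n,G,u,[.49,-.23,.05]);print(n,r[0],np.degrees(r[0][2]),r[1]);print(r[2])
u3=np.array([(485,300),(280,535),(25,340)])/5+[360,270]
E
```

```text
slide [-10.94   5.66   2.33] turn [-0.01  0.02 32.46] | pos [0.386  0.4332 0.1933] rot [-179.98    0.01  108.26] F [0.3 0.2 0. ] w 0.0847 t 0.725
scene [ 0.4946 -0.235   0.0408] 2.3403505170472068 0.3434580519896696
[[-0.357  -0.2647]
 [ 0.4556  0.2546]
 [ 0.2325  0.3473]
 [-0.3508 -0.4195]]
top [ 0.4941 -0.2312  0.0548] 3.1404092618126582 0.7085031299886779
[[-0.8652  0.1152]
 [ 1.0226 -0.3204]
 [ 0.9332 -0.0272]
 [-1.0892  0.2187]]
```

arm_command(gripper=[7.5, 7, 6.5, 6.5, 6.5], slide=[[-3.5, 1.8, 0.5], [-7, 3.6, 1], [-10.95, 5.65, 2.3], [-10.95, 5.65, 2.3], [-10.95, 5.65, 2.3]], turn=[[0, 0, 10], [0, 0, 20], [0, 0, 30], [0, 0, 32.5], [0, 0, 32.5]])

```text
clock: 1.35
position: [0.4732, 0.3488, 0.1703]
tool_rot: [-3.141, 0.0, 1.329]
force: [-0.5, -0.1, -0.1]
grip_width: 0.0649
```

```bash
python3 - <<'E'
from h import *
import cv2
go(.474,.347,.045,75.8)
t=vision.grab_frame("top");s=vision.grab_frame("scene")
cv2.imwrite("pics/a.png",np.hstack([cv2.resize(t[140:320,120:250],None,fx=3,fy=3),cv2.resize(s[100:280,150:280],None,fx=3,fy=3)]))
E
```

```text
slide [-0.16  0.13 12.53] turn [-0.03  0.02  0.34] | pos [0.4732 0.3488 0.1703] rot [-1.7997e+02  2.0000e-02  7.6140e+01] F [-0.5 -0.1 -0.1] w 0.0649 t 1.35
```

View pics/a.png

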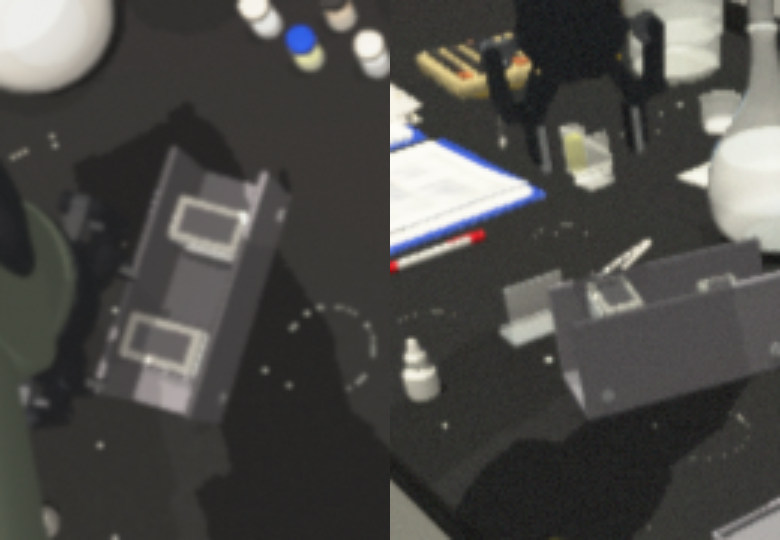

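The gripper hangs above the near jar: the fingers in the left half straddle it at around (100,300), allowing for parallax, and nothing has moved. I'll go down and grip.

arm_command(gripper=[6.5, 6.5, 6.5, 6.5, 6.5], slide=[[-0.15, 0.1, 3], [-0.15, 0.1, 6], [-0.15, 0.1, 9], [-0.15, 0.1, 11.5], [-0.15, 0.1, 12.4]], turn=[[0, 0, 0.3], [0, 0, 0.3], [0, 0, 0.3], [0, 0, 0.3], [0, 0, 0.3]])

```text
clock: 2.08
position: [0.4733, 0.3472, 0.0455]
tool_rot: [-3.14, 0.001, 1.325]
force: [0.5, -0.3, 1.0]
grip_width: 0.0653
```

arm_command(gripper=[5.5, 4.8, 4.2, 3.8, 3.2], slide=[[0, 0, 0], [0, 0, 0], [0, 0, 0], [0, 0, 0], [0, 0, 0]], turn=[[0, 0, 0], [0, 0, 0], [0, 0, 0], [0, 0, 0], [0, 0, 0]], force=25)

```text
clock: 2.7
position: [0.4744, 0.347, 0.047]
tool_rot: [3.141, -0.001, 1.323]
force: [-1.0, -0.5, 6.0]
grip_width: 0.0326
```

arm_command(gripper=[3, 3, 3, 3], slide=[[0, 0, 0], [0, 0, 0], [0, 0, 0], [0, 0, 0]], turn=[[0, 0, 0], [0, 0, 0], [0, 0, 0], [0, 0, 0]], force=30)

```text
clock: 3.2
position: [0.4745, 0.347, 0.047]
tool_rot: [3.141, -0.001, 1.322]
force: [-1.3, -0.9, 6.9]
grip_width: 0.0326
```

arm_command(gripper=[3, 3, 3, 3, 3], slide=[[0, 0, -1], [0, 0, -3.5], [0, 0, -7], [0, 0, -10.5], [0, 0, -13]], turn=[[0, 0, 0], [0, 0, 0], [0, 0, 0], [0, 0, 0], [0, 0, 0]])

```text
clock: 3.82
position: [0.4745, 0.3469, 0.1786]
tool_rot: [3.141, -0.001, 1.322]
force: [0.1, 0.6, -1.5]
grip_width: 0.0322
```

```bash
python3 - <<'E'
from h import *
go(.475,.055,.145,90)
E
```

```text
slide [-28.28   7.22   3.34] turn [  0.05  -0.06 -14.23] | pos [0.4745 0.3469 0.1786] rot [ 1.7996e+02 -6.0000e-02  7.5770e+01] F [ 0.1  0.6 -1.5] w 0.0322 t 3.825
```

arm_command(gripper=[3, 3, 3, 3, 3], slide=[[-4, 1, 0], [-9, 2.3, 0], [-14, 3.6, 0.5], [-19, 4.9, 1], [-24, 6.1, 2]], turn=[[0, 0, -3], [0, 0, -6], [0, 0, -9], [0, 0, -12], [0, 0, -14.2]])

```text
clock: 4.45
position: [0.4745, 0.0976, 0.1571]
tool_rot: [3.14, -0.0, 1.572]
force: [1.0, -0.1, -2.7]
grip_width: 0.0322
```

```bash
python3 - <<'E'
from h import *
go(.48,.053,.05,90)
E
```

```text
slide [-4.46  0.53 10.71] turn [ 0.07 -0.03  0.07] | pos [0.4745 0.0976 0.1571] rot [ 1.7993e+02 -3.0000e-02  9.0070e+01] F [ 1.  -0.1 -2.7] w 0.0322 t 4.45
```

arm_command(gripper=[3, 3, 3, 3, 3], slide=[[-2.5, 0.2, 2], [-4.4, 0.5, 4.5], [-4.4, 0.5, 7.5], [-4.4, 0.5, 9.7], [-4.4, 0.5, 10.7]], turn=[[0, 0, 0], [0, 0, 0], [0, 0, 0], [0, 0, 0], [0, 0, 0]])

```text
clock: 5.08
position: [0.4791, 0.055, 0.049]
tool_rot: [-3.141, 0.0, 1.57]
force: [0.5, 0.6, -2.0]
grip_width: 0.032
```

arm_command(gripper=[3, 3, 3, 3, 3], slide=[[0, 0, 0.15], [0, 0, 0.3], [0, 0, 0.4], [0, 0, 0.5], [0, 0, 0.5]], turn=[[0, 0, 0], [0, 0, 0], [0, 0, 0], [0, 0, 0], [0, 0, 0]])

```text
clock: 5.7
position: [0.4795, 0.0552, 0.0446]
tool_rot: [3.141, -0.0, 1.571]
force: [0.0, 0.8, -1.5]
grip_width: 0.0323
```

arm_command(gripper=[3, 3, 3, 3, 3], slide=[[0, 0, 0.05], [0, 0, 0.1], [0, 0, 0.15], [0, 0, 0.2], [0, 0, 0.2]], turn=[[0, 0, 0], [0, 0, 0], [0, 0, 0], [0, 0, 0], [0, 0, 0]])

```text
clock: 6.32
position: [0.4795, 0.0554, 0.043]
tool_rot: [3.141, -0.0, 1.57]
force: [-3.3, 1.0, 13.4]
grip_width: 0.0321
```

arm_command(gripper=[3, 3.6, 4.5, 5.5, 6.5], slide=[[0, 0, -0.1], [0, 0, -0.1], [0, 0, -0.1], [0, 0, -0.1], [0, 0, -0.1]], turn=[[0, 0, 0], [0, 0, 0], [0, 0, 0], [0, 0, 0], [0, 0, 0]])

```text
clock: 6.95
position: [0.4794, 0.0552, 0.0435]
tool_rot: [-3.142, 0.0, 1.57]
force: [-1.2, 0.2, 0.5]
grip_width: 0.0652
```

arm_command(gripper=[6.5, 7, 8, 8.3, 8.3], slide=[[0, 0, -2], [0, 0, -5], [0, 0, -8], [0, 0, -10], [0, 0, -12]], turn=[[0, 0, 0], [0, 0, 0], [0, 0, 0], [0, 0, 0], [0, 0, 0]])

```text
clock: 7.58
position: [0.4794, 0.0552, 0.1643]
tool_rot: [3.141, -0.0, 1.571]
force: [-0.7, 0.4, -0.4]
grip_width: 0.0831
```

```bash
python3 - <<'E'
from h import *
import cv2
go(.48,.055,.165,0)
t=vision.grab_frame("top");s=vision.grab_frame("scene")
cv2.imwrite("pics/b.png",np.hstack([cv2.resize(t[190:310,255:355],None,fx=4,fy=4,interpolation=2),cv2.resize(s[190:310,250:350],None,fx=4,fy=4,interpolation=2)]))
E
```

```text
slide [-0.02  0.06 -0.07] turn [ 1.000e-02 -1.000e-02  8.998e+01] | pos [0.4794 0.0552 0.1643] rot [179.99  -0.    89.98] F [-0.7  0.4 -0.4] w 0.0831 t 7.575
```

View pics/b.png

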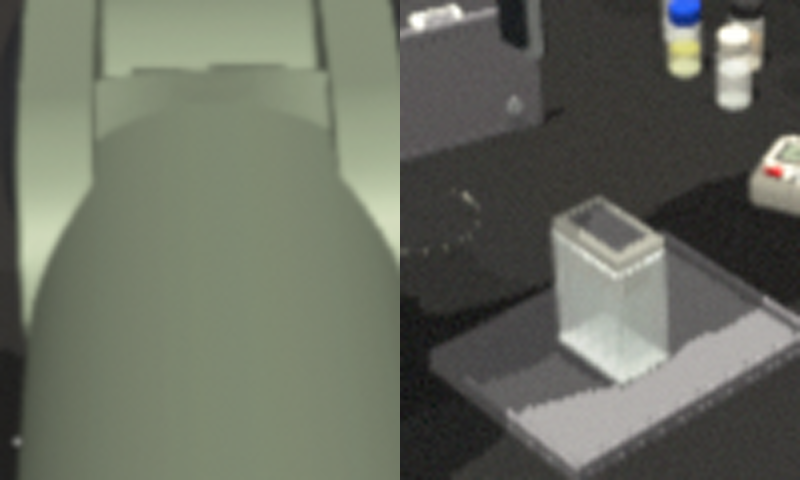

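The jar stands upright in the tray, with its lid at about (607,235) in the right half. The arm hides it from the top camera, so I'll fit the lid from the scene view.

arm_command(gripper=[8.3, 8.3, 8.3, 8.3, 8.3], slide=[[0, 0, 0], [0, 0, 0], [0, 0, 0], [0, 0, 0], [0, 0, 0]], turn=[[0, 0, 10], [0, 0, 20], [0, 0, 30], [0, 0, 40], [0, 0, 50]])

```text
clock: 8.3
position: [0.4792, 0.0551, 0.1629]
tool_rot: [-3.142, 0.001, 0.692]
force: [0.4, 0.8, 0.9]
grip_width: 0.083
```

arm_command(gripper=[8.3, 8.3, 8.3, 8.3, 8.3], slide=[[0, 0, 0], [0, 0, 0], [0, 0, 0], [0, 0, 0], [0, 0, 0]], turn=[[0, 0, 10], [0, 0, 20], [0, 0, 30], [0, 0, 40], [0, 0, 40]])

```text
clock: 8.93
position: [0.4792, 0.0552, 0.1629]
tool_rot: [3.141, 0.001, 0.001]
force: [-0.0, -0.5, -0.1]
grip_width: 0.083
```

```bash
python3 - <<'E'
from h import *
u=(np.array([(600,197),(664,237),(615,273),(552,224)])-[400,0])/4+[250,190]
r=fit("scene",rect(.034,.056,.088),u,[.48,.05,0]);print(r)
go(.4795,.055,.055,0)
E
```

```text
(array([ 0.47581975,  0.05035593, -0.01939413]), np.float64(0.7345522290233173), array([[-0.16780061,  0.23565915],
       [ 0.62416249,  1.34022812],
       [ 0.21318602, -1.15587858],
       [-0.69142859, -0.43298525]]))
slide [4.000e-02 1.000e-02 1.079e+01] turn [0.06 0.04 0.04] | pos [0.4792 0.0552 0.1629] rot [1.7994e+02 4.0000e-02 4.0000e-02] F [-0.  -0.5 -0.1] w 0.083 t 8.925
```

arm_command(gripper=[8.3, 8.3, 8.3, 8.3, 8.3], slide=[[0, 0.2, 3], [0, 0.2, 6], [0, 0.2, 9], [0, 0.2, 11], [0, 0.2, 11.7]], turn=[[0, 0, 0], [0, 0, 0], [0, 0, 0], [0, 0, 0], [0, 0, 0]])

```text
clock: 9.55
position: [0.4788, 0.0529, 0.0455]
tool_rot: [3.141, 0.002, 0.003]
force: [-0.7, 0.5, 0.1]
grip_width: 0.083
```

arm_command(gripper=[7.5, 6.8, 6.2, 5.8, 5.5], slide=[[0, 0, 0], [0, 0, 0], [0, 0, 0], [0, 0, 0], [0, 0, 0]], turn=[[0, 0, 0], [0, 0, 0], [0, 0, 0], [0, 0, 0], [0, 0, 0]], force=25)

```text
clock: 10.18
position: [0.4796, 0.0535, 0.0467]
tool_rot: [-3.141, -0.0, -0.0]
force: [0.2, 2.1, 4.1]
grip_width: 0.0551
```

arm_command(gripper=[5.3, 5.2, 5.2, 5.2], slide=[[0, 0, 0], [0, 0, 0], [0, 0, 0], [0, 0, 0]], turn=[[0, 0, 0], [0, 0, 0], [0, 0, 0], [0, 0, 0]], force=35)

```text
clock: 10.68
position: [0.4799, 0.0536, 0.047]
tool_rot: [-3.141, -0.001, 0.0]
force: [0.2, 4.1, 12.3]
grip_width: 0.0536
```

arm_command(gripper=[5.2, 5.2, 5.2, 5.2, 5.2], slide=[[0, 0, -1], [0, 0, -4], [0, 0, -8], [0, 0, -13], [0, 0, -16.5]], turn=[[0, 0, 0], [0, 0, 0], [0, 0, 0], [0, 0, 0], [0, 0, 0]])

```text
clock: 11.3
position: [0.4794, 0.0528, 0.2137]
tool_rot: [-3.142, -0.001, -0.001]
force: [0.4, 0.2, -2.7]
grip_width: 0.0535
```

arm_command(gripper=[5.2, 5.2, 5.2, 5.2, 5.2], slide=[[0.2, 4, -0.5], [0.4, 9, -1], [0.7, 14, -1.5], [1, 19, -2], [1.3, 24, -2]], turn=[[0, 0, 0], [0, 0, 0], [0, 0, 0], [0, 0, -1], [0, 0, -2.5]])

```text
clock: 11.92
position: [0.4921, -0.1885, 0.2322]
tool_rot: [3.141, -0.0, 0.044]
force: [1.3, 0.5, -2.3]
grip_width: 0.053
```

```bash
python3 - <<'E'
from h import *
go(.4945,-.2330,.235,2.7)
E
```

```text
slide [ 0.04  4.46 -0.28] turn [ 0.01 -0.02 -0.18] | pos [ 0.4921 -0.1885  0.2322] rot [ 1.7999e+02 -2.0000e-02  2.5200e+00] F [ 1.3  0.5 -2.3] w 0.053 t 11.925
```

arm_command(gripper=[5.2, 5.2, 5.2, 5.2], slide=[[0, 2.5, 0], [0, 4, 0], [0.05, 4.45, 0], [0.05, 4.45, 0]], turn=[[0, 0, 0], [0, 0, 0], [0, 0, -0.2], [0, 0, -0.2]], force=30)

```text
clock: 12.42
position: [0.4949, -0.2305, 0.2315]
tool_rot: [-3.141, 0.0, 0.048]
force: [0.2, 0.8, -1.6]
grip_width: 0.0533
```

```bash
python3 - <<'E'
from h import *
import cv2
go(.4945,-.2330,.235,2.7)
t=vision.grab_frame("top");s=vision.grab_frame("scene")
cv2.imwrite("pics/d.png",np.hstack([cv2.resize(t[200:300,395:495],None,fx=4,fy=4,interpolation=2)[:,:],cv2.resize(s[230:330,360:460],None,fx=4,fy=4,interpolation=2)]))
E
```

```text
slide [-0.05  0.25 -0.35] turn [-0.02  0.01  0.03] | pos [ 0.4949 -0.2305  0.2315] rot [-1.7998e+02  1.0000e-02  2.7300e+00] F [ 0.2  0.8 -1.6] w 0.0533 t 12.425
```

View pics/d.png

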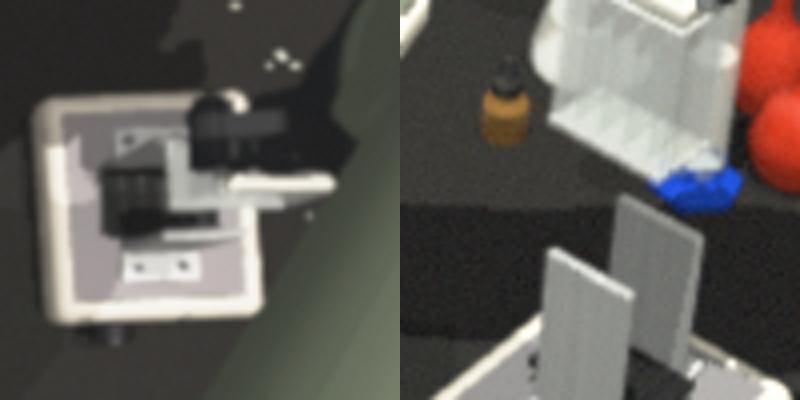

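The jar hangs upright over the mixer in the right half, its lower left corner at about (550,118), with the guides below at (620,250). I'll check the projected jar bottom against the image to pick up any camera bias.

```bash
python3 - <<'E'
from h import *
import cv2
a=np.radians(2.73);R=np.array([[np.cos(a),-np.sin(a)],[np.sin(a),np.cos(a)]])
W=[np.r_[R@np.array(l[:2])+[.4949,-.2305],.1885] for l in rect(.034,.056,0)]
p=(proj("scene",W)-[360,230])*4+[400,0];print("jar bottom scene",p.round(0).tolist())
W=[np.r_[R@np.array(l[:2])+[.4949,-.2305],.2725] for l in rect(.034,.056,0)]
print("lid top, top cam",((proj("top",W)-[395,200])*4).round().tolist())
G=[np.r_[R@np.array(l[:2])+[.4945,-.233],.135] for l in rect(.05,.044,0)]
print("guides scene",((proj("scene",G)-[360,230])*4+[400,0]).round().tolist(),"top",((proj("top",G)-[395,200])*4).round().tolist())
s=cv2.imread("pics/d.png")[:260,520:780]
cv2.imwrite("pics/d2.png",cv2.resize(s,None,fx=2.3,fy=2.3))
E
```

```text
jar bottom scene [[601.0, 94.0], [713.0, 149.0], [664.0, 187.0], [552.0, 128.0]]
lid top, top cam [[221.0, 116.0], [345.0, 112.0], [351.0, 186.0], [227.0, 191.0]]
guides scene [[617.0, 193.0], [701.0, 238.0], [631.0, 294.0], [546.0, 246.0]] top [[156.0, 140.0], [240.0, 137.0], [247.0, 232.0], [163.0, 235.0]]
```

View pics/d2.png

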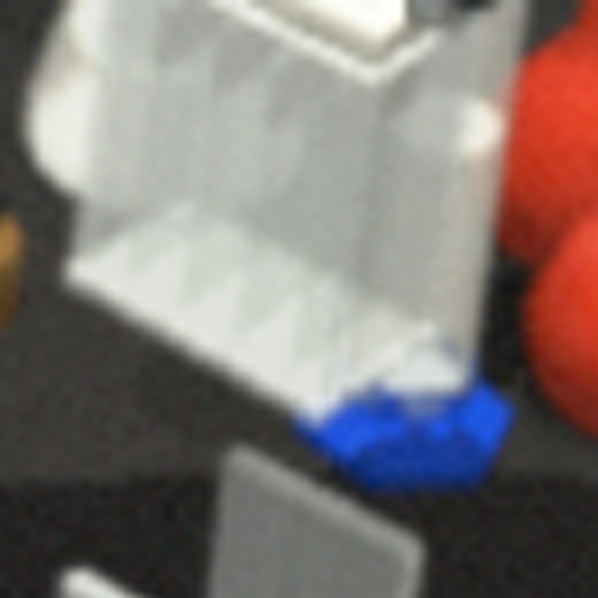

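The near bottom edge agrees with the model to about 1 px (roughly 1.5 mm) against ±5 mm of clearance. I'll lower it in steps and watch the lateral force.

arm_command(gripper=[5.2, 5.2, 5.2, 5.2, 5.2], slide=[[-0.05, 0.2, 1.5], [-0.05, 0.2, 3.5], [-0.05, 0.2, 5], [-0.05, 0.2, 6], [-0.05, 0.2, 7]], turn=[[0, 0, 0], [0, 0, 0], [0, 0, 0], [0, 0, 0], [0, 0, 0]])

```text
clock: 13.15
position: [0.4944, -0.2333, 0.161]
tool_rot: [3.141, -0.0, 0.047]
force: [-0.3, -0.0, -2.1]
grip_width: 0.0534
```

```bash
python3 - <<'E'
from h import *
import cv2
go(.4945,-.2330,.108,2.7)
t=vision.grab_frame("top");s=vision.grab_frame("scene")
cv2.imwrite("pics/e.png",np.hstack([cv2.resize(t[200:300,395:495],None,fx=4,fy=4,interpolation=2)[:,:],cv2.resize(s[250:350,360:460],None,fx=4,fy=4,interpolation=2)]))
E
```

```text
slide [ 0.01 -0.03  5.3 ] turn [ 0.01 -0.   -0.02] | pos [ 0.4944 -0.2333  0.161 ] rot [179.99  -0.     2.68] F [-0.3 -0.  -2.1] w 0.0534 t 13.15
```

View pics/e.png

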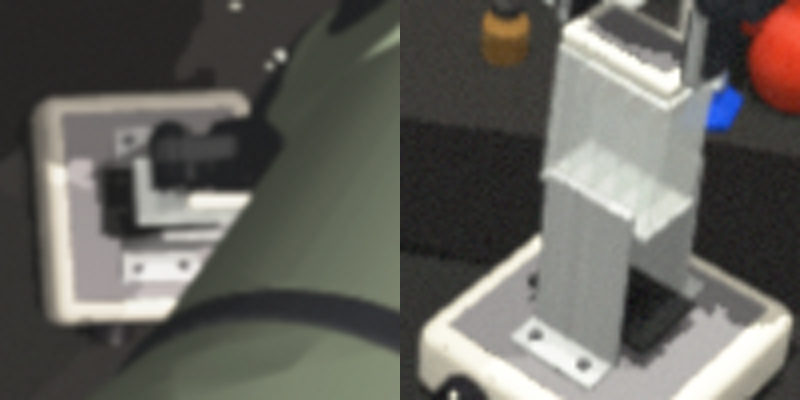

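The jar has entered between the guides, its bottom at about (620,205) in the right half, with no lateral force. I'll lower it to just above the plate.

arm_command(gripper=[5.2, 5.2, 5.2, 5.2, 5.2], slide=[[0, 0, 1.2], [0, 0, 2.5], [0, 0, 3.8], [0, 0, 4.8], [0, 0, 5.2]], turn=[[0, 0, 0], [0, 0, 0], [0, 0, 0], [0, 0, 0], [0, 0, 0]])

```text
clock: 13.88
position: [0.4941, -0.2333, 0.1088]
tool_rot: [-3.141, 0.001, 0.047]
force: [0.7, 0.7, -1.0]
grip_width: 0.0535
```

arm_command(gripper=[5.2, 5.2, 5.2, 5.2, 5.2], slide=[[0, 0, 0.1], [0, 0, 0.2], [0, 0, 0.3], [0, 0, 0.4], [0, 0, 0.5]], turn=[[0, 0, 0], [0, 0, 0], [0, 0, 0], [0, 0, 0], [0, 0, 0]])

```text
clock: 14.5
position: [0.4944, -0.2333, 0.1045]
tool_rot: [3.142, -0.0, 0.047]
force: [0.7, 0.3, -2.4]
grip_width: 0.0533
```

arm_command(gripper=[5.2, 5.2, 5.2, 5.2, 5.2], slide=[[0, 0, 0.1], [0, 0, 0.2], [0, 0, 0.3], [0, 0, 0.4], [0, 0, 0.4]], turn=[[0, 0, 0], [0, 0, 0], [0, 0, 0], [0, 0, 0], [0, 0, 0]])

```text
clock: 15.12
position: [0.4944, -0.2333, 0.1005]
tool_rot: [3.142, -0.0, 0.047]
force: [-0.4, 1.8, 4.1]
grip_width: 0.0533
```

arm_command(gripper=[5.2, 5.2, 5.2, 5.2, 5.2], slide=[[0, 0, 0.1], [0, 0, 0.2], [0, 0, 0.3], [0, 0, 0.4], [0, 0, 0.4]], turn=[[0, 0, 0], [0, 0, 0], [0, 0, 0], [0, 0, 0], [0, 0, 0]])

```text
clock: 15.75
position: [0.4944, -0.2333, 0.0965]
tool_rot: [-3.142, -0.0, 0.047]
force: [0.3, 1.7, 6.0]
grip_width: 0.0536
```

arm_command(gripper=[5.2, 5.2, 5.2], slide=[[0, 0, 0.1], [0, 0, 0.2], [0, 0, 0.2]], turn=[[0, 0, 0], [0, 0, 0], [0, 0, 0]])

```text
clock: 16.12
position: [0.4944, -0.2333, 0.0945]
tool_rot: [-3.142, -0.0, 0.047]
force: [0.2, 1.9, 6.1]
grip_width: 0.0532
```

arm_command(gripper=[5.2, 5.2, 5.2], slide=[[0, 0, 0.05], [0, 0, 0.1], [0, 0, 0.1]], turn=[[0, 0, 0], [0, 0, 0], [0, 0, 0]])

```text
clock: 16.5
position: [0.4947, -0.2332, 0.0939]
tool_rot: [-3.141, -0.001, 0.047]
force: [-2.2, 3.8, 14.1]
grip_width: 0.0533
```

It is on the stop: the force jumped from 6 to 14 N within 0.6 mm. Now I'll hold.

arm_command(gripper=[5.2, 5.2, 5.2, 5.2, 5.2], slide=[[0, 0, 0.03], [0, 0, 0.03], [0, 0, 0.03], [0, 0, 0.03], [0, 0, 0.03]], turn=[[0, 0, 0], [0, 0, 0], [0, 0, 0], [0, 0, 0], [0, 0, 0]])

```text
clock: 17.12
position: [0.4948, -0.2332, 0.0938]
tool_rot: [-3.141, -0.001, 0.047]
force: [-1.1, 5.0, 16.9]
grip_width: 0.0534
```

arm_command(gripper=[5.2, 5.2, 5.2, 5.2, 5.2], slide=[[0, 0, 0], [0, 0, 0], [0, 0, 0], [0, 0, 0], [0, 0, 0]], turn=[[0, 0, 0], [0, 0, 0], [0, 0, 0], [0, 0, 0], [0, 0, 0]])

```text
clock: 17.75
position: [0.4948, -0.2332, 0.0938]
tool_rot: [-3.141, -0.001, 0.047]
force: [-2.4, 5.3, 16.6]
grip_width: 0.0537
```

arm_command(gripper=[5.2, 5.2, 5.2, 5.2, 5.2], slide=[[0, 0, 0], [0, 0, 0], [0, 0, 0], [0, 0, 0], [0, 0, 0]], turn=[[0, 0, 0], [0, 0, 0], [0, 0, 0], [0, 0, 0], [0, 0, 0]])

```text
clock: 18.38
position: [0.4948, -0.2332, 0.0938]
tool_rot: [-3.141, -0.001, 0.047]
force: [-0.6, 5.1, 17.9]
grip_width: 0.0533
```

arm_command(gripper=[5.2, 5.2, 5.2, 5.2, 5.2], slide=[[0, 0, 0], [0, 0, 0], [0, 0, 0], [0, 0, 0], [0, 0, 0]], turn=[[0, 0, 0], [0, 0, 0], [0, 0, 0], [0, 0, 0], [0, 0, 0]])

```text
clock: 19.0
position: [0.4948, -0.2332, 0.0938]
tool_rot: [-3.141, -0.001, 0.047]
force: [-1.8, 4.4, 16.9]
grip_width: 0.0537
```

arm_command(gripper=[5.2, 5.2, 5.2, 5.2, 5.2], slide=[[0, 0, 0], [0, 0, 0], [0, 0, 0], [0, 0, 0], [0, 0, 0]], turn=[[0, 0, 0], [0, 0, 0], [0, 0, 0], [0, 0, 0], [0, 0, 0]])

```text
clock: 19.62
position: [0.4948, -0.2332, 0.0938]
tool_rot: [-3.141, -0.001, 0.047]
force: [-1.9, 5.1, 17.0]
grip_width: 0.0534
```

```bash
python3 - <<'E'
from h import *
import cv2
go(.4945,-.2330,.2,2.7)
s=vision.grab_frame("scene")
cv2.imwrite("pics/f.png",cv2.resize(s[230:380,360:480],None,fx=4,fy=4,interpolation=2))
E
```

```text
slide [ -0.02  -0.02 -10.62] turn [-0.01 -0.06 -0.01] | pos [ 0.4948 -0.2332  0.0938] rot [-1.7999e+02 -6.0000e-02  2.6900e+00] F [-1.9  5.1 17. ] w 0.0534 t 19.625
```

View pics/f.png

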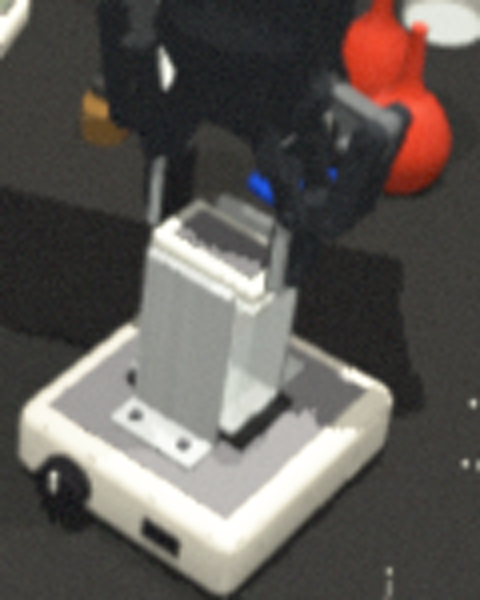

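The jar is upright between the guides, its lid level with their tops (at about (205,245)), and the plate was held at the stop for over 3 s at about 17 N. I'll lift it out and return to the tray.

arm_command(gripper=[5.2, 5.2, 5.2, 5.2, 5.2], slide=[[0, 0, -0.5], [0, 0, -1.5], [0, 0, -4], [0, 0, -7], [0, 0, -10]], turn=[[0, 0, 0], [0, 0, 0], [0, 0, 0], [0, 0, 0], [0, 0, 0]])

```text
clock: 20.3
position: [0.4939, -0.2334, 0.1942]
tool_rot: [3.141, 0.001, 0.046]
force: [0.6, 0.8, -1.3]
grip_width: 0.0532
```

arm_command(gripper=[5.2, 5.2, 5.2, 5.2, 5.2], slide=[[0, 0, -3], [0, -3, -4], [0, -8, -4], [-0.3, -13, -4], [-0.5, -18, -4]], turn=[[0, 0, 0], [0, 0, 0], [0, 0, 0], [0, 0, 1], [0, 0, 2]])

```text
clock: 20.92
position: [0.4804, -0.0524, 0.2333]
tool_rot: [3.142, 0.0, 0.011]
force: [0.9, 0.1, -2.3]
grip_width: 0.0536
```

```bash
python3 - <<'E'
from h import *
go(.48,.053,.06,0)
E
```

```text
slide [  0.08 -10.54  17.33] turn [0.   0.01 0.62] | pos [ 0.4804 -0.0524  0.2333] rot [1.8e+02 1.0e-02 6.2e-01] F [ 0.9  0.1 -2.3] w 0.0536 t 20.925
```

arm_command(gripper=[5.2, 5.2, 5.2, 5.2, 5.2], slide=[[0, -4, 1], [0.1, -8, 3], [0.1, -10.5, 6], [0.1, -10.5, 9.5], [0.1, -10.5, 12.5]], turn=[[0, 0, 0.5], [0, 0, 0.6], [0, 0, 0.6], [0, 0, 0.6], [0, 0, 0.6]])

```text
clock: 21.55
position: [0.4803, 0.0515, 0.1071]
tool_rot: [3.141, 0.001, 0.002]
force: [0.2, 0.1, -1.6]
grip_width: 0.0535
```

arm_command(gripper=[5.2, 5.2, 5.2, 5.2, 5.2], slide=[[0, 0, 2], [0, 0, 4], [0, 0, 5], [0, 0, 5.5], [0, 0, 5.7]], turn=[[0, 0, 0], [0, 0, 0], [0, 0, 0], [0, 0, 0], [0, 0, 0]])

```text
clock: 22.18
position: [0.4809, 0.0513, 0.0514]
tool_rot: [-3.142, -0.0, 0.001]
force: [0.0, -0.1, -2.6]
grip_width: 0.0537
```

arm_command(gripper=[5.2, 5.2, 5.2, 5.2, 5.2], slide=[[0, 0, 0.1], [0, 0, 0.2], [0, 0, 0.3], [0, 0, 0.4], [0, 0, 0.4]], turn=[[0, 0, 0], [0, 0, 0], [0, 0, 0], [0, 0, 0], [0, 0, 0]])

```text
clock: 22.8
position: [0.4808, 0.0513, 0.0473]
tool_rot: [-3.142, -0.0, 0.001]
force: [-0.6, 0.5, 0.9]
grip_width: 0.053
```

arm_command(gripper=[5.2, 5.2, 5.2], slide=[[0, 0, 0.05], [0, 0, 0.07], [0, 0, 0.07]], turn=[[0, 0, 0], [0, 0, 0], [0, 0, 0]])

```text
clock: 23.18
position: [0.4812, 0.0515, 0.047]
tool_rot: [-3.141, -0.001, 0.001]
force: [-0.6, 1.6, 12.9]
grip_width: 0.0537
```

arm_command(gripper=[5.4, 5.7, 6.3, 7.2, 8.3], slide=[[0, 0, 0], [0, 0, 0], [0, 0, 0], [0, 0, 0], [0, 0, 0]], turn=[[0, 0, 0], [0, 0, 0], [0, 0, 0], [0, 0, 0], [0, 0, 0]])

```text
clock: 23.8
position: [0.4807, 0.0512, 0.0465]
tool_rot: [3.141, 0.0, 0.001]
force: [0.0, 0.7, -0.2]
grip_width: 0.0831
```

arm_command(gripper=[8.3, 8.3, 8.3, 8.3], slide=[[0, 0, 0], [0, 0, 0], [0, 0, 0], [0, 0, -0.1]], turn=[[0, 0, 0], [0, 0, 0], [0, 0, 0], [0, 0, 0]])

```text
clock: 24.3
position: [0.4807, 0.0513, 0.0475]
tool_rot: [3.142, 0.0, 0.001]
force: [-0.9, -0.4, 0.4]
grip_width: 0.0829
```

Released. I'll go straight up, wait, then look.

arm_command(gripper=[8.3, 8.3, 8.3, 8.3, 8.3], slide=[[0, 0, -2], [0, 0, -5], [0, 0, -9], [0, 0, -13], [0, 0, -16]], turn=[[0, 0, 0], [0, 0, 0], [0, 0, 0], [0, 0, 0], [0, 0, 0]])

```text
clock: 24.92
position: [0.4808, 0.0512, 0.2091]
tool_rot: [-3.141, -0.001, 0.001]
force: [0.1, 0.3, -0.8]
grip_width: 0.0828
```

arm_command(gripper=[8.3, 8.3, 8.3, 8.3, 8.3], slide=[[0, 0, -2], [0, 0, -2], [0, 0, -2], [0, 0, -2], [0, 0, -2]], turn=[[0, 0, 0], [0, 0, 0], [0, 0, 0], [0, 0, 0], [0, 0, 0]])

```text
clock: 25.55
position: [0.4805, 0.0512, 0.2271]
tool_rot: [3.141, 0.001, 0.001]
force: [-0.3, -0.4, 0.5]
grip_width: 0.0827
```

```bash
python3 - <<'E'
from h import *
import cv2
go(.48,.053,.2,0)
s=vision.grab_frame("scene")
cv2.imwrite("pics/g.png",cv2.resize(s[160:390,180:480],None,fx=2.6,fy=2.6,interpolation=2))
E
```

```text
slide [-0.05 -0.19  2.71] turn [0.03 0.04 0.07] | pos [0.4805 0.0512 0.2271] rot [1.7997e+02 4.0000e-02 7.0000e-02] F [-0.3 -0.4  0.5] w 0.0827 t 25.55
```

View pics/g.png

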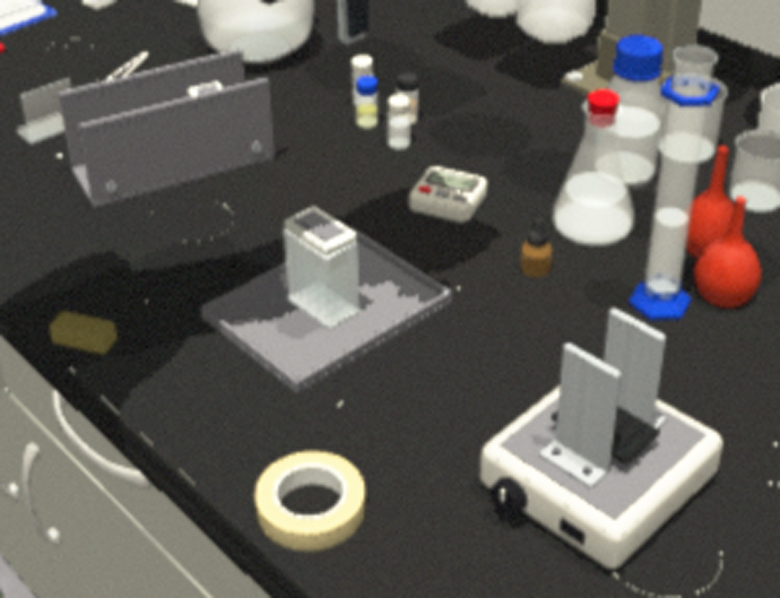

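The jar stands upright in the tray at about (322,265), the short jar is still in the rack at (205,90), the mixer is undisturbed and the gripper is clear.

```bash
python3 -c "
from workcell import job_done
print(job_done())"
```

```text
the job is handed in; nothing more can be done
None
```

The job is handed in, and every step was done in the order asked. The robot's clock read 25.6 s at my last check before that, against the 72 s limit.

- **Pick and turn:** I took the taller jar from the near end of the rack, gripping its broad faces at 25–30 N. I set it down in the tray and took it again by its ends at 25–35 N.
- **Mixer:** I lowered the upright jar between the guides and pressed the plate to its stop. The force jumped from about 6 N to 14 N within 0.6 mm, at the expected height. I then held it there for just over 3 s at about 17 N, with the tool position steady to 0.1 mm.
- **Tray:** I stood the jar upright near the middle of the tray, released it and raised the gripper clear.

**Last checks:** The final picture shows the jar upright in the tray and the shorter jar still in the rack. The mixer and the things around it look undisturbed. The tool force read about zero.

**Disagreements:**
- The two cameras differed by about 4 mm on the mixer's y position, so I used a value in between.
- The scene camera placed the set-down jar 4–5 mm from where the gripper left it.
- The gripper read 1.5–3 mm less than the jar's nominal widths while gripping. I saw no damage to the jar.
- The top camera was blocked by the arm when the jar was in the tray, so the final placement was checked only with the scene camera.

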